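# Reseat a plaster terrain base in a left-hand screw clamp

### The arm

A 6-joint arm with a two-finger parallel gripper is mounted at the origin on the work surface. World frame = base frame: x ahead of the robot, y to its left, z up, the work surface at z = 0. Lengths are in m, angles in degrees, forces in N, time in s.
With the tool pointing down it reaches from about 0.375 to 0.9 m from the base axis. Payload 3.1 kg.
Tool frame: the origin (TCP) lies on the centre line of the jaws, within the pads' length; the fingertips stand 17 mm ahead of it and the grasp point (between the pads) lies 2 mm behind it; y points along the fingers, x is the direction in which the jaws open and shut, and the axes are right-handed (so a half turn about y gives the same grasp; the last joint's range is limited). The gripper opens to 87 mm and grips with 3 to 60 N. Pads are 19 mm wide; open, the fingers measure 117 mm over their backs; the gripper's body (75 mm by 190 mm) begins 51 mm behind the grasp point.
Start: joints at [58.012, 30.224, 82.088, -0, 67.689, -10.227], TCP at [0.232, 0.58, 0.24] pointing down, gripper open.
Joint ranges: [-176.69, 176.69], [-43.24, 126.21], [12.49, 139.97], [-82, 262], [0, 151.66], [-163.58, 163.58]. Speed limits (degrees/s): [159.86, 159.86, 180, 180, 180, 180].

### API

Orientations are given as a 3x3 rotation matrix whose columns are the frame's x, y, z axes.
In Python, from rig import read_state, capture, camera_info, hand_in, trace, tip_of gives the robot as it stands.
- The arm moves only by the tool jog_arm, never from a script. Its argument "steps" is a list of rows, each an object with "fingers": the opening in per cent of the stroke, from 0 (shut) to 100 (fully open); "delta_pos": the shift along the world's x, y, z in mm, a list of three; "turn": the turn about the world's z in degrees. A call has 1 to 20 rows; each row is the pose to reach, as a shift and turn from the pose commanded when the call began; what a row does not reach only later rows make up. A row lasts 1/12 s, in which the tool goes at most 41.7 mm and 7.16 degrees, less where a joint would pass 70% of its speed; a pose out of reach is approached as far as the arm can. A call with a gripper value outside its range is refused whole. The fingers move at their own pace and stop on an object; the grip force is fixed at half the most. Time passes only in rows, so rows that repeat a pose let the fingers close. It gives the time, the measured TCP pose, the force and the opening at its end, in the units of the state.
- read_state(): the state, without advancing time (a new reading comes with each control period).
- capture(name): name is "scene" or "side" or "wrist"; returns the picture (400x640x3 uint8, red, green, blue); there is no depth.
- camera_info(name): a dict with "fov_y" (degrees; the focal length in pixels is half the picture's height over the tangent of half this angle, whatever the lens; pixels are square), "cx", "cy" (the principal point, pixels), "view" (4x4, takes a point from world to camera coordinates); the wrist camera has in their place "tool_from_camera" (4x4, takes a point from camera to tool coordinates, whose origin is the TCP and whose axes are the tool frame's). Camera axes: x right, y down, z forward; pixel columns grow to the right and rows downward; lengths in m; the calibration is good to about 2 mm. The wrist camera is an equidistant fisheye: a pixel r from the principal point sees the ray r / f radians off the axis. A picture is of the moment at which its call begins: read the wrist's pose just before it. camera_info takes no time and is no camera call.
- hand_in(): hands the job in, once; it reports no verdict.
Trained networks look in the newest picture that a camera, given by its name, has taken for a name from the list of things; names that differ only in an ending like _2 or _b are one class to them, and where a whole thing is asked for, a point or a joint stands for the part that bears it (a point fixed in the world has none). Each returns a list of dicts, best first, with "confidence" (0 to 1); they miss things now and then, are a little off and sometimes report something else, mostly with a low value. They report only what shows in the picture. A call takes as long as a camera call. They do not tell look-alikes from the thing itself.
- trace(target, camera): "mask" (400x640 bool, what is visible of it).
- tip_of(target, camera): "position" ([x, y, z] in m, in world coordinates, good to about 4 mm: a listed point, or the origin of a listed thing).
The state is a dict: "time_s": time; "joint_positions": joint angles; "qvel": joint speeds; "tau": joint torques, N m; "position": TCP position; "tcp_rot": TCP orientation; "force": force on the tool from outside, world axes, zero at the start; "moment": the same for the moment, N m; "opening": opening from 0.0 (shut) to 1.0 (fully open).
Only numpy, scipy, OpenCV 4.12 (cv2) and the standard library are available. Lean on these libraries where they do the work, as an engineer would, in place of code of your own. Each camera call takes 0.05 s, during which the arm holds its last target.

### The job

The plaster terrain base is gripped in the screw clamp short of its fence. The clamp's screw has a left-hand thread, so turn the crank clockwise (seen from above) to loosen it until the foot stands a good centimetre clear of where it was, slide the base fully home with its far edge flush against the fence, then crank the foot back down until it grips the base firmly, but stop when you feel it bite: forcing it crushes the plaster. Let go when done and leave the mug, the glue bottle and the brush alone.

Things in the scene. Friction and masses are not known exactly. Their poses are not given: they have to be found in the camera images.
- clamp: Grey C-shaped screw clamp fixed to the table. Origin: on the vertical screw axis at table height; x axis level towards its column, z up. Bed plate: top 12 mm above the table, x -145 to +80 mm, y +-100 mm. Column x +80 to +125 mm, y +-30 mm, 130 mm high. An arm 46 mm wide reaches from it to the screw (underside 95, top 130 mm; round boss there, radius 25, top 135 mm).
- fence (a point): Middle of the flat face of the fence, a steel bar standing on the bed across its far end: 60 mm beyond the screw axis, 170 mm long, top 38 mm above the table. This point is 26 mm above the table; same axes as the clamp.
- foot: Round clamp foot at the screw's lower end (radius 14 mm, black rubber sole, springy). It goes straight up and down with the crank and does not turn. Origin: centre of its underside.
- foot_face (a point): Centre of the underside of the foot's sole. At the start it presses on the base's flat top, 36 mm above the table; when the base is home it lands on the raised plateau, higher by an unknown 2 to 7 mm.
- crank (a joint): Turn of the crank in rad, + clockwise from above, range -2.6 to 8.5, starts near 0. Left-hand thread: clockwise raises crank and foot together 5 mm per rad. Stays where left if the foot presses less than 55 N. Leading the knob round takes about 5 N sideways, plus 1 N for every 12 N of foot pressure; held still, only the latter stays. Pressed, its sole gives 1 mm per 30 N.
- knob_grip (a point): Middle of the crank's upright black knob, 58 mm from the screw axis; x axis outward along the crank. The knob is 24 mm thick, 50 mm tall (20 mm above this point, 30 below) and spins freely, so a grip need not turn while led round. The crank's arm and hub lie wholly below the knob. About 192 mm above the table when clamped; rises on loosening.
- base: Loose plaster terrain base, 170 x 150 x 24 mm, about 0.4 kg, on the clamp's bed. Origin: centre of underside; x axis towards the fence (170 mm side). Raised plateau x -20 to +38, y +-35 mm, 2 to 7 mm high (unknown). Three 20 mm thick stumps at x, y, height -45, +55, 40; -30, -57, 32; +60, +60, 28 mm. Home, origin 85 mm before the fence; starts 30 to 46 mm short, askew.
- far_left (a point): Point on the base's far face (towards the fence), 70 mm to its +y side, at half thickness.
- far_right (a point): Point on the base's far face (towards the fence), 70 mm to its -y side, at half thickness.
- mug: White mug, 82 mm across, 95 mm tall. Origin: centre of its underside. A bystander.
- glue: Green glue bottle, 58 mm across, 130 mm tall. Origin: centre of its underside. A bystander.
- brush: Brush, 190 mm long, lying flat. Origin: under its middle. A bystander.
There are look-alikes about, which are no part of the job. What is shaped like the base but blue or orange is not meant.

How it is judged:
By the outcome, as a careful person would: the job done as asked, in the order asked, and still so for the second after the job is handed in, with the robot touching nothing.
It also fails if it takes over 69 s, if anything falls off the work surface, if the arm or the gripper's body presses on something with over 40 N, if the wrist force passes 120 N, or if a joint passes its speed limit or range.

## Working session

There is one attempt and no reset: what is moved stays moved. The work goes in short steps, Python scripts to look and compute and a tool call to move; the robot and the scene stay as the last step left them, time stands still between calls to the robot, and variables do not carry over. Pictures are saved under pics/ and viewed, and the job is handed in when it is done.

Besides the shell and the picture viewer there is one more tool, called after ">>>" as name([rows], argument=value, ...), one row to a line, values as JSON. jog_arm: Moves the arm, as the interface text tells. Its arguments: {"type":"object","properties":{"steps":{"type":"array","items":{"type":"object","properties":{"fingers":{"type":"number"},"delta_pos":{"type":"array","items":{"type":"number"}},"turn":{"type":"number"}}}}},"required":["steps"]}

```bash
ls; mkdir -p pics; python3 - <<'E'
from rig import *
import cv2,numpy as np
s=read_state();print(s)
for c in ["scene","side","wrist"]:
    im=capture(c);cv2.imwrite(f"pics/a_{c}.png",im[:,:,::-1])
    print(c,camera_info(c))
    for t in ["clamp","fence","foot_face","knob_grip","base","far_left","far_right","mug","glue","brush"]:
        try:
            r=tip_of(t,c) if c!="wrist" else []
            print(t,[(np.round(d["position"],3).tolist(),round(d["confidence"],2)) for d in r])
        except Exception as e: print(t,e)
print(read_state()["time_s"])
E
```

```text
pics
{'time_s': 0.0, 'joint_positions': array([ 5.80110237e+01,  3.02797755e+01,  8.21570546e+01, -7.95325264e-04,
        6.76870475e+01, -1.02274259e+01]), 'qvel': array([-0.02465573,  0.02780481, -0.00886336, -0.02886779, -0.04161537,
        0.01432324]), 'tau': array([-6.95279209e-05, -4.40044141e+01, -1.76590991e+01,  6.31890236e-02,
        5.83882607e-02, -1.69502846e-04]), 'position': array([0.23131948, 0.57987048, 0.23855919]), 'tcp_rot': array([[ 3.70738555e-01, -1.13447767e-03, -9.28736581e-01],
       [ 9.28734831e-01, -1.84056206e-03,  3.70740105e-01],
       [-2.12999368e-03, -9.99997663e-01,  3.71261605e-04]]), 'force': array([-0.33836178,  0.31714043,  0.33763951]), 'moment': array([-0.00546856,  0.05934448, -0.01854467]), 'opening': 1.0019883152704523}
scene {'fov_y': 42.973113772680136, 'cx': 307.07761184528204, 'cy': 199.24913900131878, 'view': array([[-0.75153449,  0.65940926,  0.0193735 ,  0.38441072],
       [ 0.45908946,  0.54386652, -0.70245717, -0.19661851],
       [-0.47374336, -0.51902662, -0.71146229,  1.56921388],
       [ 0.        ,  0.        ,  0.   
[... 1728 characters left out ...]
78), ([0.529, 0.002, 0.012], 0.61)]
glue [([0.544, -0.233, -0.002], 0.59)]
brush [([0.459, 0.239, -0.002], 0.88), ([0.619, -0.063, 0.192], 0.22)]
wrist {'fov_y': 65.70646984690485, 'cx': 323.05068514780635, 'cy': 197.41982516008295, 'tool_from_camera': array([[ 9.99999674e-01, -3.24333716e-04, -7.39145314e-04,
         6.57041622e-04],
       [ 6.28977158e-04, -2.60804325e-01,  9.65391479e-01,
        -1.44766891e-01],
       [-5.05881301e-04, -9.65391630e-01, -2.60804036e-01,
         7.18812742e-02],
       [ 0.00000000e+00,  0.00000000e+00,  0.00000000e+00,
         1.00000000e+00]])}
clamp []
fence []
foot_face []
knob_grip []
base []
far_left []
far_right []
mug []
glue []
brush []
1.15
```

View pics/a_scene.png

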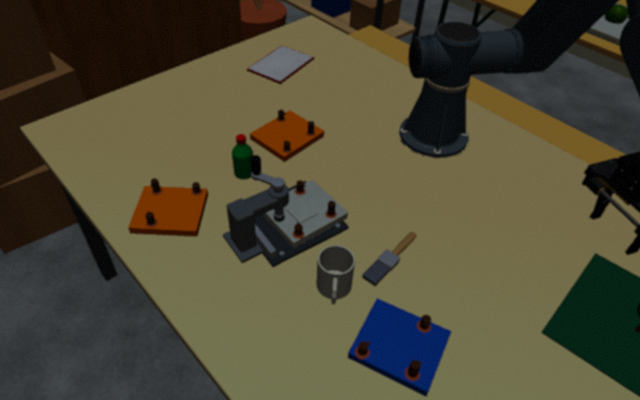

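View pics/a_side.png

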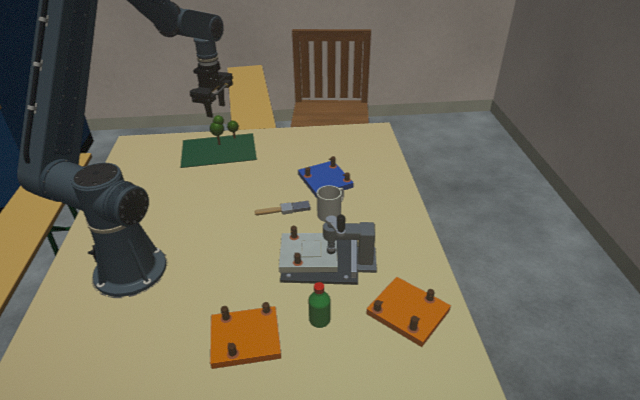

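>>> jog_arm([
  {"delta_pos":[0,0,90],"turn":0,"fingers":100},
  {"delta_pos":[0,0,90],"turn":0,"fingers":100},
  {"delta_pos":[0,0,90],"turn":0,"fingers":100},
  {"delta_pos":[330,-630,90],"turn":15,"fingers":100},
  {"delta_pos":[330,-630,90],"turn":15,"fingers":100},
  {"delta_pos":[330,-630,90],"turn":15,"fingers":100},
  {"delta_pos":[330,-630,90],"turn":15,"fingers":100},
  {"delta_pos":[330,-630,90],"turn":15,"fingers":100},
  {"delta_pos":[330,-630,90],"turn":15,"fingers":100},
  {"delta_pos":[330,-630,90],"turn":15,"fingers":100},
  {"delta_pos":[330,-630,90],"turn":15,"fingers":100},
  {"delta_pos":[330,-630,90],"turn":15,"fingers":100},
  {"delta_pos":[330,-630,90],"turn":15,"fingers":100},
  {"delta_pos":[330,-630,90],"turn":15,"fingers":100},
  {"delta_pos":[330,-630,90],"turn":15,"fingers":100},
  {"delta_pos":[330,-630,90],"turn":15,"fingers":100},
  {"delta_pos":[330,-630,90],"turn":15,"fingers":100},
  {"delta_pos":[330,-630,90],"turn":15,"fingers":100},
  {"delta_pos":[330,-630,90],"turn":15,"fingers":100},
  {"delta_pos":[330,-630,90],"turn":15,"fingers":100},
])

```text
time_s: 2.82
position: [0.56, -0.0472, 0.3298]
tcp_rot: [[0.118, 0.001, -0.993], [0.993, -0.0, 0.118], [0.0, -1.0, -0.001]]
force: [1.2, -0.3, 0.3]
opening: 0.999
```

```bash
cat > look.py <<'E'
from rig import *
import cv2,numpy as np,sys
def look(tag,targets,cams=("scene","side","wrist"),n=1):
    out={}
    for c in cams:
        for k in range(n):
            s=read_state()
            im=capture(c)
            if k==0: cv2.imwrite(f"pics/{tag}_{c}.png",im[:,:,::-1])
            for t in targets:
                for d in tip_of(t,c):
                    print(c,t,np.round(np.array(d["position"])*1000,1).tolist(),round(d["confidence"],2))
    s=read_state();print("t",s["time_s"],"pos",np.round(s["position"]*1000,1),"F",np.round(s["force"],2))
E
python3 -c "
from look import *
look('b',['clamp','fence','foot_face','knob_grip','base','far_left','far_right'])"
```

```text
scene clamp [600.7, -7.9, 1.1] 0.63
scene fence [658.2, -22.2, 27.3] 0.64
scene fence [623.8, 70.5, 21.5] 0.35
scene foot_face [600.1, -9.9, 35.8] 0.44
scene knob_grip [618.3, -68.4, 192.3] 0.86
scene knob_grip [547.4, -230.8, 2.7] 0.67
scene base [531.5, 5.7, 15.5] 0.89
scene base [783.8, -236.2, -0.9] 0.89
scene base [358.7, -278.3, -1.4] 0.77
scene base [618.7, 413.9, 0.9] 0.56
scene far_left [714.0, 355.3, 14.1] 0.85
scene far_left [625.0, 65.5, 20.8] 0.81
scene far_left [671.1, -229.4, 11.9] 0.72
scene far_left [432.9, -199.6, 9.1] 0.71
scene far_right [448.2, -337.2, 9.8] 0.96
scene far_right [772.1, -126.0, 12.3] 0.95
scene far_right [583.6, 301.6, 9.1] 0.85
scene far_right [616.0, -74.5, 20.1] 0.79
side clamp [596.2, -14.7, -1.0] 0.76
side clamp [600.3, -13.7, 36.7] 0.33
side clamp [455.5, 240.2, -1.2] 0.31
side fence [664.1, -20.1, 27.4] 0.81
side foot_face [598.4, -12.2, 36.7] 0.59
side knob_grip [618.6, -60.7, 193.0] 0.88
side base [615.9, 410.1, -2.5] 0.87
side base [786.1, -232.2, -2.5] 0.67
side base [351.5, -277.8, -1.4] 0.65
side far_left [674.4, -220.9, 12.3] 0.93
si
[... 192 characters left out ...]
.9] 0.79
side far_right [439.7, -341.0, 8.0] 0.7
side far_right [583.1, 303.9, 13.0] 0.65
wrist clamp [594.3, -10.3, -1.9] 0.73
wrist fence [660.4, -18.3, 28.0] 0.76
wrist knob_grip [619.8, -64.3, 188.6] 0.84
wrist base [532.5, 5.8, 13.7] 0.82
wrist base [618.8, 408.2, -2.9] 0.82
wrist base [354.3, -280.5, -1.4] 0.65
wrist base [782.9, -232.4, 1.2] 0.59
wrist far_left [622.4, 70.4, 23.4] 0.94
wrist far_left [429.6, -204.7, 12.1] 0.74
wrist far_left [716.4, 354.3, 9.0] 0.59
wrist far_right [772.0, -123.3, 10.5] 0.92
wrist far_right [443.4, -340.5, 9.3] 0.82
wrist far_right [614.7, -72.0, 21.1] 0.75
wrist far_right [583.9, 309.1, 11.9] 0.7
t 4.0167 pos [559.4 -45.2 329.5] F [ 0.14 -0.49  0.43]
```

View pics/b_wrist.png

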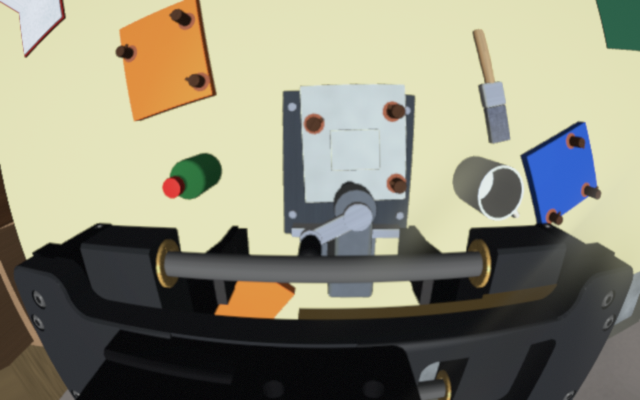

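```bash
cat > geo.py <<'E'
from rig import *
import numpy as np
def wray(px,pos,R):
    ci=camera_info("wrist");f=200/np.tan(np.radians(ci["fov_y"]/2))
    d=np.array(px,float)-[ci["cx"],ci["cy"]];r=np.hypot(*d);th=r/f
    v=np.r_[np.sin(th)*d/r,np.cos(th)]
    T=ci["tool_from_camera"];return R@(T[:3,:3]@v), pos+R@T[:3,3]
def wpt(px,z,pos,R):
    v,o=wray(px,pos,R);return o+v*(z-o[2])/v[2]
E
python3 - <<'E'
from geo import *
s=read_state();p,R=s["position"],s["tcp_rot"]
for n,px,z in [("bedTL",(285,92),.012),("bedTR",(414,95),.012),("bedBL",(284,230),.012),("baseTL",(302,86),.036),("baseTR",(403,84),.036),("baseBR",(405,199),.036),("baseBL",(306,203),.036),("knobtop",(313,237),.212)]:
    print(n,np.round(wpt(px,z,p,R)*1000,1))
import cv2
im=cv2.imread("pics/b_wrist.png")[70:260,260:440]
cv2.imwrite("pics/b_crop.png",cv2.resize(im,None,fx=3.1,fy=3.1,interpolation=cv2.INTER_CUBIC))
E
```

```text
bedTL [445.5 -87.6  12. ]
bedTR [469.3 104.5  12. ]
bedBL [ 658.6 -119.6   12. ]
baseTL [442.6 -60.2  36. ]
baseTR [453.3  82.5  36. ]
baseBR [622.7  71.9  36. ]
baseBL [611.2 -76.1  36. ]
knobtop [594.7 -58.  212. ]
```

View pics/b_crop.png

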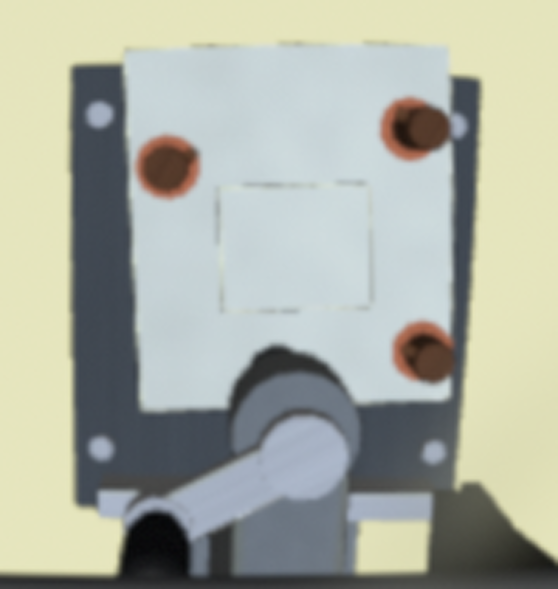

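```bash
python3 - <<'E'
from geo import *
for i in range(5):
    s=read_state();print(s["time_s"],s["position"]*1000,s["qvel"][:3])
    capture("wrist")
E
```

```text
4.0167 [559.36454164 -45.18340462 329.50585397] [-0.08421668 -0.07464039 -0.03981471]
4.0667 [559.34499247 -45.20275744 329.52710416] [-0.11552059  0.00881074  0.12660619]
4.1167 [559.34715643 -45.1809039  329.50284617] [ 0.03496985 -0.09185703 -0.03940953]
4.1667 [559.35626529 -45.16886464 329.51617976] [0.01231958 0.0432747  0.01537278]
4.2167 [559.36582167 -45.17337419 329.53145328] [-0.04813701 -0.00316192  0.0482209 ]
```

>>> jog_arm([
  {"delta_pos":[30,-10,-40],"turn":-1,"fingers":100},
  {"delta_pos":[58,-17,-80],"turn":-1,"fingers":100},
  {"delta_pos":[58,-17,-80],"turn":-1,"fingers":100},
  {"delta_pos":[58,-17,-80],"turn":-1,"fingers":100},
  {"delta_pos":[58,-17,-80],"turn":-1,"fingers":100},
  {"delta_pos":[58,-17,-80],"turn":-1,"fingers":100},
])

```text
time_s: 4.77
position: [0.6173, -0.062, 0.2506]
tcp_rot: [[0.135, 0.001, -0.991], [0.991, -0.0, 0.135], [-0.0, -1.0, -0.001]]
force: [0.4, 0.1, 0.8]
opening: 1.0
```

```bash
python3 -c "
from look import *
look('c',['knob_grip'],n=2)"
python3 - <<'E'
import cv2,numpy as np
a=cv2.imread("pics/c_side.png")[170:290,260:400];b=cv2.imread("pics/c_scene.png")[150:270,210:350]
cv2.imwrite("pics/c2.png",cv2.resize(np.hstack([a,b]),None,fx=2.8,fy=2.8,interpolation=cv2.INTER_CUBIC))
E
```

```text
scene knob_grip [619.9, -66.0, 190.1] 0.77
scene knob_grip [623.1, -69.2, 190.1] 0.62
side knob_grip [615.2, -61.5, 193.5] 0.77
side knob_grip [618.6, -65.4, 192.5] 0.81
wrist knob_grip [535.4, 4.9, 13.8] 0.68
wrist knob_grip [618.8, -67.1, 191.2] 0.62
wrist knob_grip [455.8, 242.2, 0.3] 0.25
t 5.3667 pos [617.3 -62.1 249.6] F [0.04 0.85 0.33]
```

View pics/c_wrist.png

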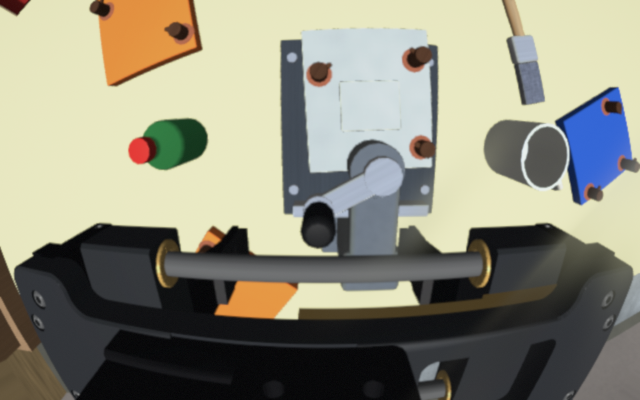

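View pics/c2.png

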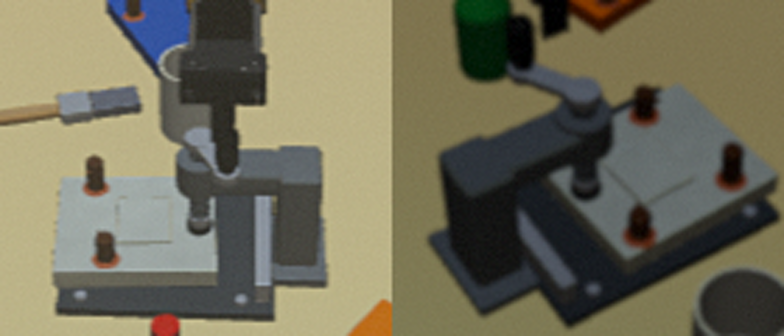

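>>> jog_arm([
  {"delta_pos":[2,-3,-20],"turn":0,"fingers":100},
  {"delta_pos":[2,-3,-40],"turn":0,"fingers":100},
  {"delta_pos":[2,-3,-57],"turn":0,"fingers":100},
  {"delta_pos":[2,-3,-57],"turn":0,"fingers":100},
  {"delta_pos":[2,-3,-57],"turn":0,"fingers":40},
  {"delta_pos":[2,-3,-57],"turn":0,"fingers":40},
  {"delta_pos":[2,-3,-57],"turn":0,"fingers":40},
  {"delta_pos":[2,-3,-57],"turn":0,"fingers":40},
  {"delta_pos":[2,-3,-57],"turn":0,"fingers":40},
  {"delta_pos":[2,-3,-57],"turn":0,"fingers":40},
  {"delta_pos":[2,-3,-57],"turn":0,"fingers":40},
  {"delta_pos":[2,-3,-57],"turn":0,"fingers":40},
])

```text
time_s: 6.37
position: [0.6194, -0.0651, 0.1928]
tcp_rot: [[0.135, 0.0, -0.991], [0.991, -0.0, 0.135], [-0.0, -1.0, -0.0]]
force: [0.5, -0.1, 0.1]
opening: 0.482
```

>>> jog_arm([
  {"fingers":30},
  {"fingers":20},
  {"fingers":20},
  {"fingers":10},
  {"fingers":10},
  {"fingers":10},
  {"fingers":10},
  {"fingers":10},
  {"fingers":10},
])

```text
$.steps[0]: bad value
```

```bash
python3 -c "
from look import *
look('d',['knob_grip'],cams=('side','scene'))
from rig import *
print(read_state()['opening'],read_state()['force'],read_state()['moment'])"
```

```text
side knob_grip [620.9, -65.3, 192.3] 0.45
side knob_grip [611.7, 206.4, -1.9] 0.41
scene knob_grip [618.6, -67.7, 189.8] 0.66
scene knob_grip [624.7, 69.3, 24.0] 0.19
t 6.5667 pos [619.3 -65.1 192.5] F [-0.04 -0.06 -0.27]
0.4128823625472295 [-0.04481807 -0.06192286 -0.27308402] [ 0.02617332 -0.01649322  0.01773874]
```

>>> jog_arm([
  {"delta_pos":[0,0,0],"turn":0,"fingers":30},
  {"delta_pos":[0,0,0],"turn":0,"fingers":20},
  {"delta_pos":[0,0,0],"turn":0,"fingers":10},
  {"delta_pos":[0,0,0],"turn":0,"fingers":10},
  {"delta_pos":[0,0,0],"turn":0,"fingers":10},
  {"delta_pos":[0,0,0],"turn":0,"fingers":10},
  {"delta_pos":[0,0,0],"turn":0,"fingers":10},
  {"delta_pos":[0,0,0],"turn":0,"fingers":10},
])

```text
time_s: 7.23
position: [0.6193, -0.0657, 0.1926]
tcp_rot: [[0.135, -0.0, -0.991], [0.991, -0.001, 0.135], [-0.001, -1.0, -0.0]]
force: [0.8, -4.4, -0.5]
opening: 0.265
```

```bash
cat > arc.py <<'E'
import numpy as np,sys,json
# arc.py cx cy a0 total step [fx fy] : deltas in mm, cw = negative
cx,cy,a0,tot,st=map(float,sys.argv[1:6])
n=int(round(abs(tot)/st));rows=[]
for i in range(1,n+1):
    a=a0+tot*i/n
    d=58*np.array([np.cos(np.radians(a))-np.cos(np.radians(a0)),np.sin(np.radians(a))-np.sin(np.radians(a0))])
    rows.append({"delta_pos":[round(d[0],1),round(d[1],1),round(-5*np.radians(a-a0),1)],"turn":0,"fingers":10})
print(json.dumps(rows))
E
python3 arc.py 600.2 -11.2 -70.9 -40 5
cat > st.py <<'E'
from rig import *
import numpy as np,sys
cx,cy=map(float,sys.argv[1:3])
s=read_state();p=s["position"]*1000;F=s["force"];d=p[:2]-[cx,cy];r=np.hypot(*d);u=d/r
print("t",s["time_s"],"pos",np.round(p,2),"ang",round(np.degrees(np.arctan2(d[1],d[0])),2),"r",round(r,2),"Frad",round(F[:2]@u,2),"Fccw",round(F[:2]@[-u[1],u[0]],2),"F",np.round(F,2),"op",round(s["opening"],3))
E
python3 st.py 600.2 -11.2
```

```text
[{"delta_pos": [-4.8, -1.4, 0.4], "turn": 0, "fingers": 10}, {"delta_pos": [-9.8, -2.5, 0.9], "turn": 0, "fingers": 10}, {"delta_pos": [-14.8, -3.0, 1.3], "turn": 0, "fingers": 10}, {"delta_pos": [-19.9, -3.2, 1.7], "turn": 0, "fingers": 10}, {"delta_pos": [-24.9, -2.9, 2.2], "turn": 0, "fingers": 10}, {"delta_pos": [-29.9, -2.1, 2.6], "turn": 0, "fingers": 10}, {"delta_pos": [-34.9, -1.0, 3.1], "turn": 0, "fingers": 10}, {"delta_pos": [-39.7, 0.6, 3.5], "turn": 0, "fingers": 10}]
t 7.2333 pos [619.35 -65.75 192.56] ang -70.66 r 57.81 Frad 4.37 Fccw -0.74 F [ 0.75 -4.37 -0.54] op 0.265
```

>>> jog_arm([
  {"delta_pos":[-2.4,-0.7,0.2],"turn":0,"fingers":10},
  {"delta_pos":[-4.8,-1.4,0.4],"turn":0,"fingers":10},
  {"delta_pos":[-9.8,-2.5,0.9],"turn":0,"fingers":10},
  {"delta_pos":[-14.8,-3.0,1.3],"turn":0,"fingers":10},
  {"delta_pos":[-19.9,-3.2,1.7],"turn":0,"fingers":10},
  {"delta_pos":[-24.9,-2.9,2.2],"turn":0,"fingers":10},
])

```text
time_s: 7.73
position: [0.5965, -0.0695, 0.1946]
tcp_rot: [[0.135, 0.005, -0.991], [0.991, -0.003, 0.135], [-0.002, -1.0, -0.006]]
force: [4.5, -6.1, -5.8]
opening: 0.266
```

```bash
python3 st.py 600.2 -11.2
```

```text
t 7.7333 pos [596.47 -69.47 194.6 ] ang -93.66 r 58.39 Frad 5.82 Fccw 4.88 F [ 4.5  -6.12 -5.84] op 0.266
```

```bash
python3 arc.py 0 0 -95.9 -152 8
```

```text
[{"delta_pos": [-8.0, 1.4, 0.7], "turn": 0, "fingers": 10}, {"delta_pos": [-15.7, 3.9, 1.4], "turn": 0, "fingers": 10}, {"delta_pos": [-23.0, 7.4, 2.1], "turn": 0, "fingers": 10}, {"delta_pos": [-29.7, 11.9, 2.8], "turn": 0, "fingers": 10}, {"delta_pos": [-35.7, 17.3, 3.5], "turn": 0, "fingers": 10}, {"delta_pos": [-40.9, 23.5, 4.2], "turn": 0, "fingers": 10}, {"delta_pos": [-45.2, 30.4, 4.9], "turn": 0, "fingers": 10}, {"delta_pos": [-48.5, 37.8, 5.6], "turn": 0, "fingers": 10}, {"delta_pos": [-50.7, 45.5, 6.3], "turn": 0, "fingers": 10}, {"delta_pos": [-51.9, 53.5, 7.0], "turn": 0, "fingers": 10}, {"delta_pos": [-51.9, 61.6, 7.7], "turn": 0, "fingers": 10}, {"delta_pos": [-50.8, 69.7, 8.4], "turn": 0, "fingers": 10}, {"delta_pos": [-48.6, 77.4, 9.1], "turn": 0, "fingers": 10}, {"delta_pos": [-45.3, 84.8, 9.8], "turn": 0, "fingers": 10}, {"delta_pos": [-41.0, 91.7, 10.5], "turn": 0, "fingers": 10}, {"delta_pos": [-35.8, 97.9, 11.2], "turn": 0, "fingers": 10}, {"delta_pos": [-29.8, 103.3, 11.9], "turn": 0, "fingers": 10}, {"delta_pos": [-23.1, 107.9, 12.6], "turn": 0, "fingers": 10}, {"delta_pos": [-15.9, 111.4, 13.3], "turn": 0, "fingers": 10}]
```

Half first, with −0.7 mm in y.

>>> jog_arm([
  {"delta_pos":[-8.0,0.7,0.6],"turn":0,"fingers":10},
  {"delta_pos":[-15.7,3.2,1.2],"turn":0,"fingers":10},
  {"delta_pos":[-23.0,6.7,1.9],"turn":0,"fingers":10},
  {"delta_pos":[-29.7,11.2,2.6],"turn":0,"fingers":10},
  {"delta_pos":[-35.7,16.6,3.3],"turn":0,"fingers":10},
  {"delta_pos":[-40.9,22.8,4.0],"turn":0,"fingers":10},
  {"delta_pos":[-45.2,29.7,4.7],"turn":0,"fingers":10},
  {"delta_pos":[-48.5,37.1,5.4],"turn":0,"fingers":10},
  {"delta_pos":[-50.7,44.8,6.1],"turn":0,"fingers":10},
])

```text
time_s: 8.48
position: [0.542, -0.0243, 0.201]
tcp_rot: [[0.134, -0.003, -0.991], [0.991, -0.003, 0.134], [-0.003, -1.0, 0.003]]
force: [-2.4, -7.2, 0.5]
opening: 0.266
```

```bash
python3 st.py 600.2 -12
```

```text
t 8.4833 pos [542.01 -24.34 201.02] ang -168.02 r 59.48 Frad 3.87 Fccw 6.49 F [-2.44 -7.16  0.47] op 0.266
```

>>> jog_arm([
  {"delta_pos":[-1.2,8.0,0.7],"turn":0,"fingers":10},
  {"delta_pos":[-1.2,16.1,1.4],"turn":0,"fingers":10},
  {"delta_pos":[-0.1,24.2,2.1],"turn":0,"fingers":10},
  {"delta_pos":[2.1,31.9,2.8],"turn":0,"fingers":10},
  {"delta_pos":[5.4,39.3,3.5],"turn":0,"fingers":10},
  {"delta_pos":[9.7,46.2,4.2],"turn":0,"fingers":10},
  {"delta_pos":[14.9,52.4,4.9],"turn":0,"fingers":10},
  {"delta_pos":[20.9,57.8,5.6],"turn":0,"fingers":10},
  {"delta_pos":[27.6,62.4,6.3],"turn":0,"fingers":10},
  {"delta_pos":[34.8,65.9,7.0],"turn":0,"fingers":10},
  {"delta_pos":[34.8,65.9,7.0],"turn":0,"fingers":10},
  {"delta_pos":[34.8,65.9,7.0],"turn":0,"fingers":10},
])

```text
time_s: 9.48
position: [0.5779, 0.0426, 0.2081]
tcp_rot: [[0.135, -0.001, -0.991], [0.991, -0.0, 0.135], [-0.001, -1.0, 0.001]]
force: [-0.3, -3.3, 1.2]
opening: 0.269
```

```bash
python3 st.py 600.2 -12; python3 -c "
from look import *
look('e',['foot_face'],cams=('side','scene'))"; python3 st.py 600.2 -12
```

```text
t 9.4833 pos [577.92  42.56 208.14] ang 112.21 r 58.94 Frad -2.95 Fccw 1.54 F [-0.31 -3.32  1.24] op 0.269
side foot_face [598.5, -12.5, 52.0] 0.54
scene foot_face [600.5, -10.6, 49.9] 0.41
t 9.6833 pos [577.9  42.6 208.1] F [-2.03 -3.63  3.07]
t 9.6833 pos [577.9   42.55 208.1 ] ang 112.24 r 58.93 Frad -2.6 Fccw 3.25 F [-2.03 -3.63  3.07] op 0.271
```

```bash
python3 - <<'E'
import cv2,numpy as np
a=cv2.imread("pics/e_side.png")[170:290,260:400];b=cv2.imread("pics/e_scene.png")[150:270,210:350]
cv2.imwrite("pics/e2.png",cv2.resize(np.hstack([a,b]),None,fx=2.8,fy=2.8,interpolation=cv2.INTER_CUBIC))
E
```

```text
(no output)
```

View pics/e2.png

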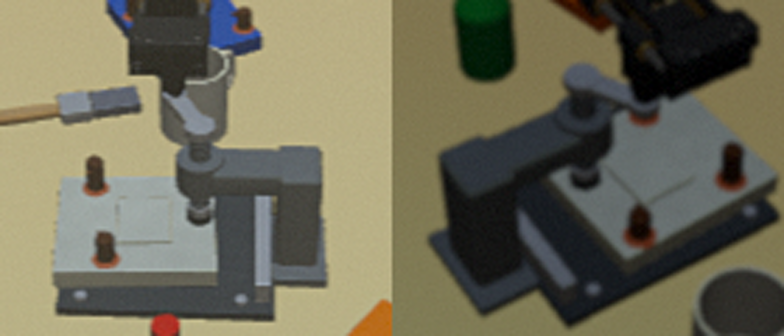

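>>> jog_arm([
  {"delta_pos":[0,0,0],"turn":0,"fingers":100},
  {"delta_pos":[0,0,0],"turn":0,"fingers":100},
  {"delta_pos":[0,0,0],"turn":0,"fingers":100},
  {"delta_pos":[0,0,0],"turn":0,"fingers":100},
  {"delta_pos":[0,0,20],"turn":0,"fingers":100},
  {"delta_pos":[0,0,50],"turn":0,"fingers":100},
  {"delta_pos":[0,0,55],"turn":0,"fingers":100},
  {"delta_pos":[-40,-6,55],"turn":0,"fingers":100},
  {"delta_pos":[-80,-12,55],"turn":0,"fingers":100},
  {"delta_pos":[-120,-18,55],"turn":0,"fingers":100},
  {"delta_pos":[-150,-22,40],"turn":0,"fingers":100},
  {"delta_pos":[-166,-24,10],"turn":0,"fingers":100},
  {"delta_pos":[-166,-24,-30],"turn":0,"fingers":100},
  {"delta_pos":[-166,-24,-60],"turn":0,"fingers":100},
  {"delta_pos":[-166,-24,-90],"turn":0,"fingers":100},
  {"delta_pos":[-166,-24,-90],"turn":0,"fingers":100},
  {"delta_pos":[-166,-24,-90],"turn":0,"fingers":100},
])

```text
time_s: 11.1
position: [0.4116, 0.019, 0.1168]
tcp_rot: [[0.135, -0.004, -0.991], [0.991, 0.001, 0.135], [0.001, -1.0, 0.004]]
force: [0.5, 0.3, -0.3]
opening: 0.997
```

```bash
python3 st.py 600.2 -12; python3 -c "
from look import *
look('f',['far_left','far_right','base','knob_grip','foot_face'])"
```

```text
t 11.1 pos [411.65  19.02 116.83] ang 170.66 r 191.09 Frad -0.46 Fccw -0.33 F [ 0.51  0.25 -0.29] op 0.997
scene far_left [626.1, 69.2, 22.8] 0.86
scene far_left [671.7, -228.0, 14.5] 0.81
scene far_left [432.0, -200.9, 9.8] 0.76
scene far_left [713.9, 352.4, 14.0] 0.56
scene far_right [615.3, -73.1, 21.2] 0.75
scene far_right [771.1, -124.0, 14.4] 0.73
scene far_right [447.6, -338.6, 10.6] 0.69
scene base [530.5, 4.8, 15.0] 0.94
scene base [356.9, -279.5, -2.8] 0.77
scene base [617.4, 410.9, 3.3] 0.73
scene knob_grip [577.5, 39.1, 205.2] 0.74
side far_left [432.2, -205.4, 13.4] 0.79
side far_left [674.9, -221.0, 12.5] 0.72
side far_left [710.6, 356.0, 10.8] 0.68
side far_left [619.1, 67.4, 26.3] 0.67
side far_right [769.0, -125.3, 15.8] 0.88
side far_right [583.5, 305.3, 10.3] 0.86
side far_right [442.2, -339.5, 7.0] 0.77
side far_right [616.1, -70.9, 24.1] 0.56
side base [350.4, -277.8, -3.6] 0.92
side base [530.2, 2.7, 13.0] 0.9
side base [786.0, -234.4, -4.3] 0.89
side base [617.8, 413.7, -2.8] 0.57
side knob_grip [574.9, 47.4, 209.5] 0.73
side knob_grip [547.9, -237.4, -0.4] 0.64
side foot_face [598.2, -12.4, 52.9] 0.46
wrist base [533.8, 5.4, 14.3] 0.87
wrist base [353.1, -283.1, -0.0] 0.72
t 12.0 pos [412.5  18.7 117.8] F [-1.09 -0.39 -0.63]
```

View pics/f_wrist.png

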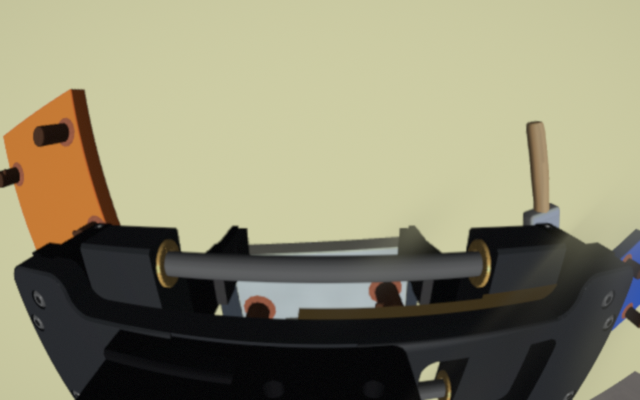

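View pics/f_side.png

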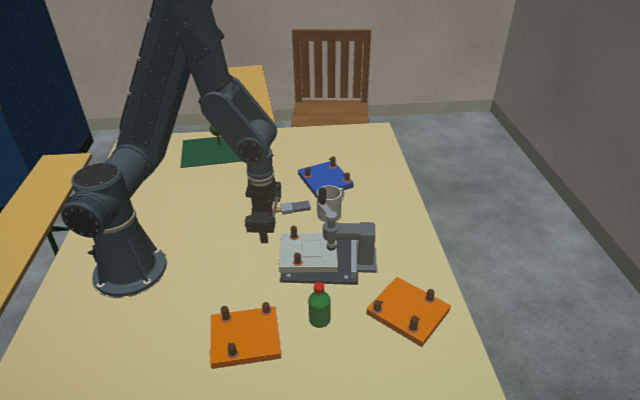

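>>> jog_arm([
  {"delta_pos":[0,0,-30],"turn":0,"fingers":100},
  {"delta_pos":[0,0,-60],"turn":0,"fingers":100},
  {"delta_pos":[0,0,-78],"turn":0,"fingers":100},
  {"delta_pos":[0,0,-78],"turn":0,"fingers":100},
  {"delta_pos":[0,0,-78],"turn":0,"fingers":100},
  {"delta_pos":[7,-1,-78],"turn":0,"fingers":100},
  {"delta_pos":[14,-1.9,-78],"turn":0,"fingers":100},
  {"delta_pos":[19,-2.6,-78],"turn":0,"fingers":100},
  {"delta_pos":[24,-3.3,-78],"turn":0,"fingers":100},
  {"delta_pos":[29,-4,-78],"turn":0,"fingers":100},
  {"delta_pos":[33,-4.5,-78],"turn":0,"fingers":100},
  {"delta_pos":[37,-5.1,-78],"turn":0,"fingers":100},
  {"delta_pos":[41,-5.6,-78],"turn":0,"fingers":100},
])

```text
time_s: 13.08
position: [0.4527, 0.0133, 0.0399]
tcp_rot: [[0.135, -0.002, -0.991], [0.991, 0.001, 0.135], [0.0, -1.0, 0.002]]
force: [-4.4, 0.6, 2.7]
opening: 1.002
```

```bash
python3 st.py 600.2 -12; python3 -c "
from look import *
look('g',['far_left','far_right','base'],cams=('scene','side'))" | grep -v ' -[23]..\.\| [34]..\.[0-9], [0-9]*\.[0-9]\] 0.[0-9]*$'; python3 st.py 600.2 -12
```

```text
t 13.0833 pos [452.71  13.34  39.93] ang 170.25 r 149.66 Frad 4.41 Fccw 0.19 F [-4.38  0.56  2.68] op 1.002
scene far_left [641.4, 58.2, 22.0] 0.89
scene far_left [430.7, -198.1, 8.2] 0.56
scene far_right [771.5, -124.7, 13.7] 0.96
scene far_right [576.4, 41.3, 207.0] 0.71
scene far_right [623.9, -82.9, 25.0] 0.7
scene far_right [462.7, 237.8, 7.1] 0.23
scene base [546.1, -3.2, 15.5] 0.97
scene base [617.2, 408.5, -2.0] 0.66
side far_left [640.6, 54.0, 23.4] 0.66
side far_left [576.2, 46.7, 208.4] 0.4
side far_right [770.7, -122.2, 13.0] 0.86
side far_right [624.7, -83.3, 21.6] 0.7
side base [545.3, -2.9, 11.8] 0.96
side base [616.8, 413.9, -3.1] 0.92
t 13.4833 pos [454.7  12.7  39.9] F [-0.55  0.82  1.2 ]
t 13.4833 pos [454.68  12.73  39.86] ang 170.36 r 147.61 Frad 0.68 Fccw -0.72 F [-0.55  0.82  1.2 ] op 0.998
```

>>> jog_arm([
  {"delta_pos":[4,-0.5,0],"turn":0,"fingers":100},
  {"delta_pos":[8,-1.1,0],"turn":0,"fingers":100},
  {"delta_pos":[12,-1.6,0],"turn":0,"fingers":100},
  {"delta_pos":[16,-2.2,0],"turn":0,"fingers":100},
  {"delta_pos":[19,-2.6,0],"turn":0,"fingers":100},
  {"delta_pos":[22,-3.0,0],"turn":0,"fingers":100},
  {"delta_pos":[23,-3.2,0],"turn":0,"fingers":100},
  {"delta_pos":[24,-3.3,0],"turn":0,"fingers":100},
  {"delta_pos":[25,-3.4,0],"turn":0,"fingers":100},
])

```text
time_s: 14.23
position: [0.4783, 0.0097, 0.0398]
tcp_rot: [[0.135, -0.001, -0.991], [0.991, 0.0, 0.135], [-0.0, -1.0, 0.001]]
force: [-2.6, -0.7, 0.3]
opening: 0.997
```

```bash
python3 st.py 600.2 -12
```

```text
t 14.2333 pos [478.29   9.65  39.79] ang 169.93 r 123.82 Frad 2.42 Fccw 1.17 F [-2.59 -0.72  0.28] op 0.997
```

>>> jog_arm([
  {"delta_pos":[1,-0.1,0],"turn":0,"fingers":100},
  {"delta_pos":[2,-0.3,0],"turn":0,"fingers":100},
])

```text
time_s: 14.4
position: [0.4803, 0.0094, 0.0398]
tcp_rot: [[0.135, -0.001, -0.991], [0.991, 0.0, 0.135], [0.0, -1.0, 0.001]]
force: [-4.6, 0.7, 0.2]
opening: 1.002
```

>>> jog_arm([
  {"delta_pos":[1,-0.1,0],"turn":0,"fingers":100},
  {"delta_pos":[2,-0.3,0],"turn":0,"fingers":100},
])

```text
time_s: 14.57
position: [0.4804, 0.0095, 0.0398]
tcp_rot: [[0.135, -0.005, -0.991], [0.991, 0.001, 0.135], [0.0, -1.0, 0.005]]
force: [-7.7, -0.0, 4.8]
opening: 1.002
```

>>> jog_arm([
  {"delta_pos":[1,-0.1,0],"turn":0,"fingers":100},
  {"delta_pos":[2,-0.3,0],"turn":0,"fingers":100},
  {"delta_pos":[2,-0.3,0],"turn":0,"fingers":100},
])

```text
time_s: 14.82
position: [0.4804, 0.0094, 0.0398]
tcp_rot: [[0.135, -0.009, -0.991], [0.991, 0.001, 0.135], [0.0, -1.0, 0.009]]
force: [-8.4, -0.7, 6.1]
opening: 0.999
```

```bash
python3 st.py 600.2 -12;python3 -c "
from look import *
look('h',['far_left','far_right','base'],cams=('scene','side'))
print(read_state()['moment'])"; python3 st.py 600.2 -12
python3 - <<'E'
import cv2,numpy as np
a=cv2.imread("pics/h_side.png")[170:290,260:400];b=cv2.imread("pics/h_scene.png")[150:270,210:350]
cv2.imwrite("pics/h2.png",cv2.resize(np.hstack([a,b]),None,fx=2.8,fy=2.8,interpolation=cv2.INTER_CUBIC))
E
```

```text
t 14.8167 pos [480.44   9.44  39.82] ang 169.85 r 121.66 Frad 8.19 Fccw 2.17 F [-8.45 -0.69  6.13] op 0.999
scene far_left [432.6, -200.9, 11.2] 0.97
scene far_left [714.8, 353.0, 12.9] 0.95
scene far_left [673.2, -229.3, 11.7] 0.58
scene far_left [671.6, 52.5, 23.2] 0.56
scene far_left [611.8, 201.7, -0.3] 0.49
scene far_right [769.2, -126.3, 14.8] 0.94
scene far_right [583.3, 302.7, 9.8] 0.81
scene far_right [450.0, -334.7, 8.8] 0.62
scene base [573.4, -2.8, 13.3] 0.87
scene base [618.8, 410.1, 2.1] 0.8
scene base [356.3, -280.9, -3.3] 0.77
scene base [783.6, -233.3, 2.6] 0.71
side far_left [432.0, -205.4, 11.4] 0.94
side far_left [665.6, 51.5, 20.2] 0.67
side far_left [674.8, -220.0, 12.6] 0.64
side far_left [709.5, 353.0, 11.4] 0.64
side far_right [583.8, 305.5, 11.0] 0.97
side far_right [768.8, -126.2, 14.5] 0.82
side far_right [652.9, -89.4, 22.9] 0.66
side far_right [437.7, -339.3, 10.9] 0.65
side far_right [571.8, -6.3, 10.8] 0.64
side base [350.1, -279.4, -0.4] 0.94
side base [785.1, -231.4, -0.3] 0.9
side base [613.9, 410.8, -3.2] 0.83
side base [571.9, -6.2, 9.0] 0.56
t 15.2167 pos [480.4   9.4  39.8] F [-9.55 -1.34  5.86]
[-0.11366324  1.43944023 -0.02739412]
t 15.2167 pos [480.44   9.44  39.82] ang 169.85 r 121.67 Frad 9.17 Fccw 3.0 F [-9.55 -1.34  5.86] op 1.003
```

View pics/h2.png

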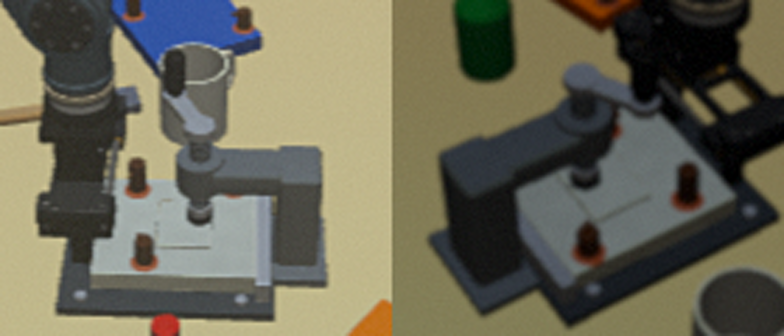

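>>> jog_arm([
  {"delta_pos":[1,-0.1,0],"turn":0,"fingers":100},
  {"delta_pos":[2,-0.3,0],"turn":0,"fingers":100},
  {"delta_pos":[2,-0.3,0],"turn":0,"fingers":100},
  {"delta_pos":[2,-0.3,0],"turn":0,"fingers":100},
])

```text
time_s: 15.55
position: [0.4805, 0.0095, 0.0398]
tcp_rot: [[0.135, -0.013, -0.991], [0.991, 0.002, 0.135], [0.0, -1.0, 0.013]]
force: [-11.4, -1.0, 8.0]
opening: 0.998
```

```bash
python3 st.py 600.2 -12; python3 -c "
from rig import *
print(read_state()['moment'])"
```

```text
t 15.55 pos [480.53   9.47  39.76] ang 169.83 r 121.58 Frad 11.09 Fccw 3.02 F [-11.45  -1.02   8.01] op 0.998
[-0.16848235  1.85606182 -0.05035419]
```

>>> jog_arm([
  {"delta_pos":[-15,2,0],"turn":0,"fingers":100},
  {"delta_pos":[-40,5,0],"turn":0,"fingers":100},
  {"delta_pos":[-50,6,40],"turn":0,"fingers":100},
  {"delta_pos":[-50,6,80],"turn":0,"fingers":100},
  {"delta_pos":[-50,6,120],"turn":0,"fingers":100},
  {"delta_pos":[-50,6,160],"turn":0,"fingers":100},
  {"delta_pos":[-50,6,200],"turn":0,"fingers":100},
  {"delta_pos":[-30,6,235],"turn":0,"fingers":100},
  {"delta_pos":[0,6,260],"turn":0,"fingers":100},
  {"delta_pos":[40,6,270],"turn":0,"fingers":100},
  {"delta_pos":[75,6,270],"turn":0,"fingers":100},
  {"delta_pos":[90,15,270],"turn":0,"fingers":100},
  {"delta_pos":[90,15,270],"turn":0,"fingers":100},
  {"delta_pos":[90,15,270],"turn":0,"fingers":100},
])

```text
time_s: 16.72
position: [0.5774, 0.0236, 0.3098]
tcp_rot: [[0.134, 0.001, -0.991], [0.991, -0.0, 0.134], [-0.0, -1.0, -0.001]]
force: [-1.0, -0.2, -0.5]
opening: 0.998
```

```bash
python3 st.py 600.2 -12; python3 -c "
from look import *
look('i',['fence','far_left','far_right','base','knob_grip'])" | grep -v ', -[23]..\.\|, [234]..\.'
python3 - <<'E'
import cv2,numpy as np
im=cv2.imread("pics/i_wrist.png")
cv2.imwrite("pics/i_crop.png",cv2.resize(im[100:270,250:450],None,fx=3.5,fy=3.5,interpolation=cv2.INTER_CUBIC))
E
```

```text
t 16.7167 pos [577.43  23.57 309.8 ] ang 122.63 r 42.23 Frad 0.35 Fccw 0.97 F [-1.01 -0.23 -0.46] op 0.998
scene fence [661.2, -19.4, 28.2] 0.79
scene far_left [668.9, 54.1, 22.3] 0.57
scene far_left [601.8, -11.7, 45.9] 0.33
scene far_right [770.6, -125.6, 13.4] 0.72
scene base [571.4, -5.2, 16.1] 0.61
scene knob_grip [653.4, -87.3, 21.9] 0.74
side fence [663.3, -19.2, 26.2] 0.78
side far_left [663.9, 53.5, 23.8] 0.57
side far_right [651.5, -89.0, 23.8] 0.75
side far_right [771.1, -124.0, 13.1] 0.68
side base [573.0, -5.8, 9.3] 0.87
wrist fence [658.7, -17.9, 25.9] 0.91
wrist far_left [667.0, 54.2, 23.5] 0.78
wrist far_right [769.7, -120.6, 9.5] 0.8
wrist far_right [652.4, -86.5, 19.3] 0.73
wrist base [574.0, -2.4, 14.4] 0.57
wrist knob_grip [651.5, -87.2, 19.8] 0.68
t 17.6167 pos [576.6  23.5 309.8] F [-0.01  0.64  0.66]
```

View pics/i_crop.png

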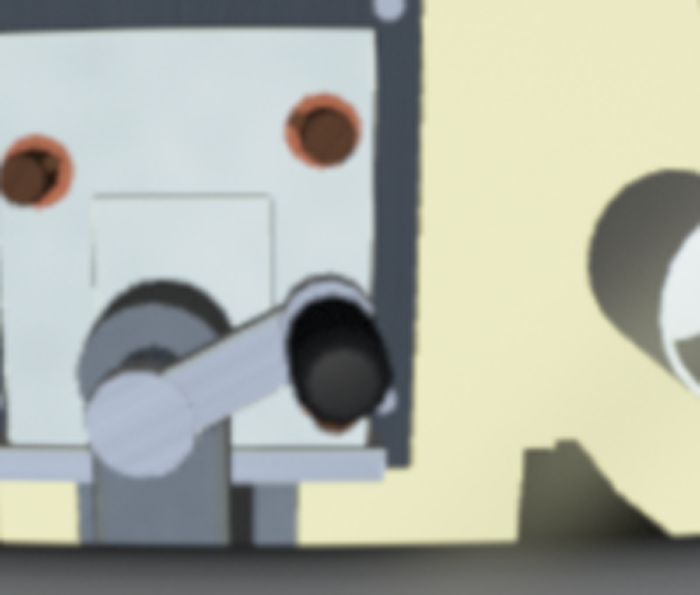

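>>> jog_arm([
  {"delta_pos":[1.2,10,-30],"turn":0,"fingers":100},
  {"delta_pos":[1.2,19,-45],"turn":0,"fingers":100},
  {"delta_pos":[1.2,19,-45],"turn":0,"fingers":100},
  {"delta_pos":[1.2,19,-70],"turn":0,"fingers":100},
  {"delta_pos":[1.2,19,-102],"turn":0,"fingers":80},
  {"delta_pos":[1.2,19,-102],"turn":0,"fingers":60},
  {"delta_pos":[1.2,19,-102],"turn":0,"fingers":40},
  {"delta_pos":[1.2,19,-102],"turn":0,"fingers":10},
  {"delta_pos":[1.2,19,-102],"turn":0,"fingers":10},
  {"delta_pos":[1.2,19,-102],"turn":0,"fingers":10},
  {"delta_pos":[1.2,19,-102],"turn":0,"fingers":10},
  {"delta_pos":[1.2,19,-102],"turn":0,"fingers":10},
  {"delta_pos":[1.2,19,-102],"turn":0,"fingers":10},
  {"delta_pos":[1.2,19,-102],"turn":0,"fingers":10},
  {"delta_pos":[1.2,19,-102],"turn":0,"fingers":10},
  {"delta_pos":[1.2,19,-102],"turn":0,"fingers":10},
])

```text
time_s: 18.95
position: [0.5778, 0.0424, 0.208]
tcp_rot: [[0.135, 0.0, -0.991], [0.991, -0.0, 0.135], [-0.0, -1.0, -0.0]]
force: [0.5, -0.5, 1.8]
opening: 0.269
```

```bash
python3 st.py 600.2 -12; for i in 1 2 3; do python3 -c "
from rig import *;import numpy as np
capture('side');print(np.round(read_state()['force'],2),read_state()['opening'])"; done
python3 - <<'E'
import numpy as np
from scipy.optimize import least_squares
P=np.array([(619.35,-65.75),(596.5,-69.5),(542,-24.3),(577.9,42.5)])
r=least_squares(lambda c:np.hypot(*(P-c[:2]).T)-58,[600,-12]);print(r.x,r.fun)
E
python3 arc.py 0 0 112.3 120 8
```

```text
t 18.95 pos [577.78  42.42 208.01] ang 112.39 r 58.85 Frad -0.59 Fccw -0.25 F [ 0.46 -0.45  1.82] op 0.269
[-0.73  0.41  1.37] 0.2592629732171049
[-1.54  0.3   0.89] 0.26572784175099506
[-0.58 -0.2   1.72] 0.26662699436979564
[598.615875   -11.59762948] [-0.01393984 -0.0589831   0.02333599 -0.07158735]
[{"delta_pos": [-7.3, -3.6, -0.7], "turn": 0, "fingers": 10}, {"delta_pos": [-13.9, -8.1, -1.4], "turn": 0, "fingers": 10}, {"delta_pos": [-19.9, -13.6, -2.1], "turn": 0, "fingers": 10}, {"delta_pos": [-25.1, -19.8, -2.8], "turn": 0, "fingers": 10}, {"delta_pos": [-29.3, -26.7, -3.5], "turn": 0, "fingers": 10}, {"delta_pos": [-32.6, -34.1, -4.2], "turn": 0, "fingers": 10}, {"delta_pos": [-34.8, -41.9, -4.9], "turn": 0, "fingers": 10}, {"delta_pos": [-35.9, -49.9, -5.6], "turn": 0, "fingers": 10}, {"delta_pos": [-35.8, -58.0, -6.3], "turn": 0, "fingers": 10}, {"delta_pos": [-34.7, -66.0, -7.0], "turn": 0, "fingers": 10}, {"delta_pos": [-32.4, -73.8, -7.7], "turn": 0, "fingers": 10}, {"delta_pos": [-29.1, -81.2, -8.4], "turn": 0, "fingers": 10}, {"delta_pos": [-24.7, -88.0, -9.1], "turn": 0, "fingers": 10}, {"delta_pos": [-19.5, -94.2, -9.8], "turn": 0, "fingers": 10}, {"delta_pos": [-13.5, -99.6, -10.5], "turn": 0, "fingers": 10}]
```

```bash
python3 arc.py 0 0 111.07 72 8
```

```text
[{"delta_pos": [-7.3, -3.4, -0.7], "turn": 0, "fingers": 10}, {"delta_pos": [-14.1, -7.8, -1.4], "turn": 0, "fingers": 10}, {"delta_pos": [-20.2, -13.2, -2.1], "turn": 0, "fingers": 10}, {"delta_pos": [-25.5, -19.3, -2.8], "turn": 0, "fingers": 10}, {"delta_pos": [-29.9, -26.1, -3.5], "turn": 0, "fingers": 10}, {"delta_pos": [-33.3, -33.4, -4.2], "turn": 0, "fingers": 10}, {"delta_pos": [-35.7, -41.1, -4.9], "turn": 0, "fingers": 10}, {"delta_pos": [-36.9, -49.1, -5.6], "turn": 0, "fingers": 10}, {"delta_pos": [-37.1, -57.2, -6.3], "turn": 0, "fingers": 10}]
```

>>> jog_arm([
  {"delta_pos":[-3.7,-1.6,-0.3],"turn":0,"fingers":10},
  {"delta_pos":[-7.3,-3.4,-0.7],"turn":0,"fingers":10},
  {"delta_pos":[-14.1,-7.8,-1.4],"turn":0,"fingers":10},
  {"delta_pos":[-20.2,-13.2,-2.1],"turn":0,"fingers":10},
  {"delta_pos":[-25.5,-19.3,-2.8],"turn":0,"fingers":10},
  {"delta_pos":[-29.9,-26.1,-3.5],"turn":0,"fingers":10},
  {"delta_pos":[-33.3,-33.4,-4.2],"turn":0,"fingers":10},
  {"delta_pos":[-35.7,-41.1,-4.9],"turn":0,"fingers":10},
])

```text
time_s: 19.77
position: [0.5417, 0.0007, 0.2031]
tcp_rot: [[0.135, 0.0, -0.991], [0.991, 0.0, 0.135], [0.0, -1.0, -0.0]]
force: [3.5, 3.4, 0.2]
opening: 0.264
```

```bash
python3 st.py 598.6 -11.6; python3 -c "
from rig import *;capture('side')"; python3 st.py 598.6 -11.6;python3 -c "
from rig import *;capture('side')"; python3 st.py 598.6 -11.6
```

```text
t 19.7667 pos [541.69   0.74 203.05] ang 167.76 r 58.23 Frad -2.74 Fccw -4.08 F [3.55 3.41 0.17] op 0.264
t 19.8167 pos [541.41  -0.66 202.88] ang 169.17 r 58.23 Frad -1.86 Fccw -0.62 F [1.95 0.26 0.96] op 0.268
t 19.8667 pos [541.46  -0.57 202.9 ] ang 169.08 r 58.19 Frad -1.36 Fccw 0.85 F [ 1.17 -1.09  0.77] op 0.265
```

```bash
python3 - <<'E'
import numpy as np
a0=169.0
f=lambda a:58*np.array([np.cos(np.radians(a)),np.sin(np.radians(a))])
for k in range(0,104,4):
    a=a0+k; d=f(a+4)-f(a); d8=f(a+8)-f(a);print(a,"+4:",np.round(d,1),"+8:",np.round(d8,1),np.round(f(a),1))
E
```

```text
169.0 +4: [-0.6 -4. ] +8: [-1. -8.] [-56.9  11.1]
173.0 +4: [-0.4 -4. ] +8: [-0.4 -8.1] [-57.6   7.1]
177.0 +4: [-0.1 -4. ] +8: [ 0.1 -8.1] [-57.9   3. ]
181.0 +4: [ 0.2 -4. ] +8: [ 0.7 -8.1] [-58.  -1.]
185.0 +4: [ 0.5 -4. ] +8: [ 1.3 -8. ] [-57.8  -5.1]
189.0 +4: [ 0.8 -4. ] +8: [ 1.8 -7.9] [-57.3  -9.1]
193.0 +4: [ 1.  -3.9] +8: [ 2.4 -7.7] [-56.5 -13. ]
197.0 +4: [ 1.3 -3.8] +8: [ 2.9 -7.6] [-55.5 -17. ]
201.0 +4: [ 1.6 -3.7] +8: [ 3.4 -7.3] [-54.1 -20.8]
205.0 +4: [ 1.8 -3.6] +8: [ 3.9 -7.1] [-52.6 -24.5]
209.0 +4: [ 2.1 -3.5] +8: [ 4.4 -6.8] [-50.7 -28.1]
213.0 +4: [ 2.3 -3.3] +8: [ 4.9 -6.5] [-48.6 -31.6]
217.0 +4: [ 2.5 -3.1] +8: [ 5.3 -6.1] [-46.3 -34.9]
221.0 +4: [ 2.8 -3. ] +8: [ 5.7 -5.7] [-43.8 -38.1]
225.0 +4: [ 3.  -2.8] +8: [ 6.1 -5.3] [-41. -41.]
229.0 +4: [ 3.1 -2.5] +8: [ 6.5 -4.9] [-38.1 -43.8]
233.0 +4: [ 3.3 -2.3] +8: [ 6.8 -4.4] [-34.9 -46.3]
237.0 +4: [ 3.5 -2.1] +8: [ 7.1 -3.9] [-31.6 -48.6]
241.0 +4: [ 3.6 -1.8] +8: [ 7.3 -3.4] [-28.1 -50.7]
245.0 +4: [ 3.7 -1.6] +8: [ 7.6 -2.9] [-24.5 -52.6]
249.0 +4: [ 3.8 -1.3] +8: [ 7.7 -2.4] [-20.8 -54.1]
253.0 +4: [ 3.9 -1. ] +8: [ 7.9 -1.8] [-17.  -55.5]
257.0 +4: [ 4.  -0.8] +8: [ 8.  -1.3] [-13.  -56.5]
261.0 +4: [ 4.  -0.5] +8: [ 8.1 -0.7] [ -9.1 -57.3]
265.0 +4: [ 4.  -0.2] +8: [ 8.1 -0.1] [ -5.1 -57.8]
269.0 +4: [4.  0.1] +8: [8.1 0.4] [ -1. -58.]
```

>>> jog_arm([
  {"delta_pos":[-0.7,-4.0,-0.3],"turn":0,"fingers":10},
  {"delta_pos":[-1.0,-8.1,-0.7],"turn":0,"fingers":10},
  {"delta_pos":[-1.0,-12.2,-1.0],"turn":0,"fingers":10},
  {"delta_pos":[-1.0,-12.2,-1.0],"turn":0,"fingers":10},
  {"delta_pos":[-1.0,-12.2,-1.0],"turn":0,"fingers":10},
])

```text
time_s: 20.28
position: [0.5405, -0.0114, 0.202]
tcp_rot: [[0.135, -0.002, -0.991], [0.991, -0.001, 0.135], [-0.001, -1.0, 0.001]]
force: [-0.8, -0.5, 3.6]
opening: 0.268
```

```bash
python3 st.py 598.6 -11.6
```

```text
t 20.2833 pos [540.46 -11.36 201.95] ang 179.77 r 58.14 Frad 0.78 Fccw 0.51 F [-0.78 -0.5   3.56] op 0.268
```

>>> jog_arm([
  {"delta_pos":[0.2,-4.0,-0.4],"turn":0,"fingers":10},
  {"delta_pos":[0.6,-8.1,-0.8],"turn":0,"fingers":10},
  {"delta_pos":[0.6,-8.1,-0.8],"turn":0,"fingers":10},
  {"delta_pos":[0.6,-8.1,-0.8],"turn":0,"fingers":10},
])

```text
time_s: 20.62
position: [0.5409, -0.0192, 0.2012]
tcp_rot: [[0.135, -0.002, -0.991], [0.991, -0.0, 0.135], [-0.001, -1.0, 0.002]]
force: [-1.5, 1.1, 5.3]
opening: 0.266
```

```bash
python3 st.py 598.6 -11.6
```

```text
t 20.6167 pos [540.92 -19.15 201.24] ang -172.54 r 58.17 Frad 1.29 Fccw -1.3 F [-1.45  1.12  5.28] op 0.266
```

>>> jog_arm([
  {"delta_pos":[0.8,-4.0,-0.4],"turn":0,"fingers":10},
  {"delta_pos":[1.8,-7.9,-0.8],"turn":0,"fingers":10},
  {"delta_pos":[1.8,-7.9,-0.8],"turn":0,"fingers":10},
  {"delta_pos":[1.8,-7.9,-0.8],"turn":0,"fingers":10},
])

```text
time_s: 20.95
position: [0.5425, -0.0271, 0.2005]
tcp_rot: [[0.134, -0.002, -0.991], [0.991, -0.001, 0.134], [-0.001, -1.0, 0.002]]
force: [-0.7, 0.7, 5.8]
opening: 0.269
```

```bash
python3 st.py 598.6 -11.6
```

```text
t 20.95 pos [542.5  -27.13 200.49] ang -164.52 r 58.21 Frad 0.46 Fccw -0.85 F [-0.67  0.7   5.76] op 0.269
```

>>> jog_arm([
  {"delta_pos":[1.3,-3.8,-0.2],"turn":0,"fingers":10},
  {"delta_pos":[2.8,-7.6,-0.5],"turn":0,"fingers":10},
  {"delta_pos":[2.8,-7.6,-0.5],"turn":0,"fingers":10},
  {"delta_pos":[2.8,-7.6,-0.5],"turn":0,"fingers":10},
])

```text
time_s: 21.28
position: [0.5452, -0.0347, 0.1999]
tcp_rot: [[0.134, -0.003, -0.991], [0.991, -0.001, 0.134], [-0.001, -1.0, 0.003]]
force: [-2.2, 1.0, 6.3]
opening: 0.269
```

```bash
python3 st.py 598.6 -11.6
```

```text
t 21.2833 pos [545.21 -34.73 199.86] ang -156.58 r 58.19 Frad 1.65 Fccw -1.82 F [-2.24  1.02  6.32] op 0.269
```

>>> jog_arm([
  {"delta_pos":[1.7,-3.7,-0.3],"turn":0,"fingers":10},
  {"delta_pos":[3.7,-7.2,-0.6],"turn":0,"fingers":10},
  {"delta_pos":[3.7,-7.2,-0.6],"turn":0,"fingers":10},
  {"delta_pos":[3.7,-7.2,-0.6],"turn":0,"fingers":10},
])

```text
time_s: 21.62
position: [0.5489, -0.0419, 0.1992]
tcp_rot: [[0.134, -0.003, -0.991], [0.991, -0.001, 0.134], [-0.001, -1.0, 0.003]]
force: [-1.7, 0.9, 5.1]
opening: 0.268
```

```bash
python3 st.py 598.6 -11.6; python3 -c "
from look import *
look('j',['foot_face'],cams=('side','scene'))"; python3 st.py 598.6 -11.6
```

```text
t 21.6167 pos [548.9  -41.94 199.15] ang -148.6 r 58.23 Frad 0.94 Fccw -1.66 F [-1.67  0.93  5.06] op 0.268
scene foot_face [601.7, -11.2, 44.7] 0.38
scene foot_face [457.5, 241.3, 9.7] 0.33
t 21.8167 pos [548.9 -41.9 199.2] F [-1.55  1.67  4.7 ]
t 21.8167 pos [548.93 -41.92 199.15] ang -148.59 r 58.19 Frad 0.46 Fccw -2.23 F [-1.55  1.67  4.7 ] op 0.268
```

```bash
cat > avg.py <<'E'
from rig import *
import numpy as np
c=np.array([598.6,-11.6]);L=[]
for i in range(4):
    capture("side");s=read_state();L.append(np.r_[s["position"]*1000,s["force"]])
m=np.mean(L,0);sd=np.std(L,0)[3:];d=m[:2]-c;u=d/np.hypot(*d);a=np.degrees(np.arctan2(d[1],d[0]))%360
print("t",s["time_s"],"ang",round(a,2),"cranked",round(a-111.07,1),"Frad",round(m[3:5]@u,2),"Fccw",round(m[3:5]@[-u[1],u[0]],2),"Fz",round(m[5],2),"sd",np.round(sd,2),"z",round(m[2],2))
for k in (2,3,4,6,8):
    r=58;A=np.radians(a);B=np.radians(a+k);print(k,np.round([r*(np.cos(B)-np.cos(A)),r*(np.sin(B)-np.sin(A)),-5*(B-A)],1))
E
python3 avg.py
```

```text
t 22.0167 ang 211.4 cranked 100.3 Frad 1.32 Fccw -1.73 Fz 5.69 sd [0.35 0.23 0.28] z 199.16
2 [ 1.1 -1.7 -0.2]
3 [ 1.6 -2.5 -0.3]
4 [ 2.2 -3.4 -0.3]
6 [ 3.4 -5.  -0.5]
8 [ 4.7 -6.6 -0.7]
```

>>> jog_arm([
  {"delta_pos":[1.7,-2.5,0],"turn":0,"fingers":10},
  {"delta_pos":[3.4,-5.0,-0.1],"turn":0,"fingers":10},
  {"delta_pos":[3.4,-5.0,-0.1],"turn":0,"fingers":10},
])

```text
time_s: 22.27
position: [0.5523, -0.0468, 0.1987]
tcp_rot: [[0.135, -0.003, -0.991], [0.991, 0.0, 0.135], [-0.0, -1.0, 0.003]]
force: [-3.5, 0.4, 4.3]
opening: 0.268
```

```bash
python3 avg.py
```

```text
t 22.4667 ang 217.19 cranked 106.1 Frad 2.79 Fccw -2.68 Fz 3.78 sd [0.29 0.52 0.22] z 198.68
2 [ 1.3 -1.6 -0.2]
3 [ 1.9 -2.4 -0.3]
4 [ 2.6 -3.1 -0.3]
6 [ 3.9 -4.6 -0.5]
8 [ 5.3 -6.1 -0.7]
```

>>> jog_arm([
  {"delta_pos":[1.3,-1.6,-0.1],"turn":0,"fingers":10},
  {"delta_pos":[2.6,-3.1,-0.3],"turn":0,"fingers":10},
  {"delta_pos":[2.6,-3.1,-0.3],"turn":0,"fingers":10},
])

```text
time_s: 22.72
position: [0.555, -0.05, 0.1983]
tcp_rot: [[0.135, -0.003, -0.991], [0.991, -0.0, 0.135], [-0.001, -1.0, 0.003]]
force: [-5.5, -1.0, 3.8]
opening: 0.263
```

```bash
python3 avg.py
```

```text
t 22.9167 ang 221.38 cranked 110.3 Frad 3.83 Fccw -3.02 Fz 2.0 sd [0.34 0.42 0.61] z 198.35
2 [ 1.4 -1.5 -0.2]
3 [ 2.1 -2.2 -0.3]
4 [ 2.8 -2.9 -0.3]
6 [ 4.2 -4.3 -0.5]
8 [ 5.8 -5.7 -0.7]
```

>>> jog_arm([
  {"delta_pos":[1.0,-1.1,-0.1],"turn":0,"fingers":10},
  {"delta_pos":[2.1,-2.2,-0.3],"turn":0,"fingers":10},
])

```text
time_s: 23.08
position: [0.5568, -0.052, 0.1981]
tcp_rot: [[0.135, -0.003, -0.991], [0.991, -0.0, 0.135], [-0.0, -1.0, 0.003]]
force: [-5.6, -0.3, 3.7]
opening: 0.266
```

```bash
python3 st.py 598.6 -11.6; python3 avg.py
```

```text
t 23.0833 pos [556.81 -51.97 198.11] ang -135.99 r 58.11 Frad 4.29 Fccw -3.66 F [-5.63 -0.35  3.7 ] op 0.266
t 23.2833 ang 224.41 cranked 113.3 Frad 3.94 Fccw -3.02 Fz 2.05 sd [0.87 0.35 0.54] z 198.09
2 [ 1.4 -1.4 -0.2]
3 [ 2.2 -2.1 -0.3]
4 [ 2.9 -2.8 -0.3]
6 [ 4.5 -4.1 -0.5]
8 [ 6.1 -5.4 -0.7]
```

>>> jog_arm([
  {"delta_pos":[1.9,-2.4,-0.2],"turn":0,"fingers":10},
  {"delta_pos":[4.1,-4.5,-0.5],"turn":0,"fingers":10},
])

```text
time_s: 23.45
position: [0.5614, -0.0563, 0.1976]
tcp_rot: [[0.135, -0.002, -0.991], [0.991, 0.0, 0.135], [0.0, -1.0, 0.002]]
force: [-4.6, 0.2, 2.1]
opening: 0.267
```

```bash
python3 st.py 598.6 -11.6; python3 avg.py
```

```text
t 23.45 pos [561.35 -56.25 197.61] ang -129.83 r 58.15 Frad 2.8 Fccw -3.67 F [-4.61  0.2   2.08] op 0.267
t 23.65 ang 231.07 cranked 120.0 Frad 2.96 Fccw -2.92 Fz 0.06 sd [0.19 0.45 1.04] z 197.55
2 [ 1.6 -1.2 -0.2]
3 [ 2.4 -1.8 -0.3]
4 [ 3.2 -2.4 -0.3]
6 [ 4.9 -3.6 -0.5]
8 [ 6.6 -4.6 -0.7]
```

>>> jog_arm([
  {"delta_pos":[2.3,-2.0,-0.3],"turn":0,"fingers":10},
  {"delta_pos":[4.7,-3.8,-0.6],"turn":0,"fingers":10},
])

```text
time_s: 23.82
position: [0.5663, -0.06, 0.1971]
tcp_rot: [[0.135, -0.002, -0.991], [0.991, 0.001, 0.135], [0.0, -1.0, 0.002]]
force: [-4.5, 1.5, 0.0]
opening: 0.269
```

```bash
python3 st.py 598.6 -11.6; python3 avg.py
```

```text
t 23.8167 pos [566.34 -60.03 197.09] ang -123.67 r 58.19 Frad 1.22 Fccw -4.54 F [-4.45  1.5   0.01] op 0.269
t 24.0167 ang 237.13 cranked 126.1 Frad 2.89 Fccw -2.95 Fz -2.04 sd [0.35 0.64 0.45] z 197.07
2 [ 1.7 -1.1 -0.2]
3 [ 2.6 -1.6 -0.3]
4 [ 3.5 -2.1 -0.3]
6 [ 5.3 -3.  -0.5]
8 [ 7.1 -3.9 -0.7]
```

>>> jog_arm([
  {"delta_pos":[2.5,-1.7,-0.2],"turn":0,"fingers":10},
  {"delta_pos":[5.1,-3.2,-0.4],"turn":0,"fingers":10},
])

```text
time_s: 24.18
position: [0.5711, -0.0629, 0.1967]
tcp_rot: [[0.135, -0.002, -0.991], [0.991, 0.001, 0.135], [0.001, -1.0, 0.003]]
force: [-5.9, 1.5, -1.6]
opening: 0.268
```

```bash
python3 st.py 598.6 -11.6; python3 avg.py
```

```text
t 24.1833 pos [571.06 -62.87 196.68] ang -118.24 r 58.2 Frad 1.41 Fccw -5.89 F [-5.86  1.55 -1.56] op 0.268
t 24.3833 ang 242.41 cranked 131.3 Frad 1.05 Fccw -4.78 Fz -2.41 sd [0.38 0.29 0.81] z 196.62
2 [ 1.8 -0.9 -0.2]
3 [ 2.7 -1.3 -0.3]
4 [ 3.7 -1.7 -0.3]
6 [ 5.5 -2.5 -0.5]
8 [ 7.4 -3.2 -0.7]
```

>>> jog_arm([
  {"delta_pos":[1.3,-0.7,-0.1],"turn":0,"fingers":10},
  {"delta_pos":[2.7,-1.4,-0.2],"turn":0,"fingers":10},
])

```text
time_s: 24.55
position: [0.5736, -0.0641, 0.1964]
tcp_rot: [[0.135, -0.003, -0.991], [0.991, 0.001, 0.135], [0.001, -1.0, 0.003]]
force: [-5.8, 1.1, -2.0]
opening: 0.265
```

```bash
python3 st.py 598.6 -11.6; python3 avg.py
```

```text
t 24.55 pos [573.56 -64.14 196.44] ang -115.48 r 58.2 Frad 1.55 Fccw -5.73 F [-5.84  1.07 -1.95] op 0.265
t 24.75 ang 244.83 cranked 133.8 Frad 0.73 Fccw -5.56 Fz -2.5 sd [0.48 0.71 0.12] z 196.43
2 [ 1.8 -0.8 -0.2]
3 [ 2.8 -1.2 -0.3]
4 [ 3.7 -1.6 -0.3]
6 [ 5.6 -2.3 -0.5]
8 [ 7.5 -2.9 -0.7]
```

>>> jog_arm([
  {"delta_pos":[1.0,-0.5,-0.1],"turn":0,"fingers":10},
  {"delta_pos":[2.2,-1.0,-0.1],"turn":0,"fingers":10},
])

```text
time_s: 24.92
position: [0.5755, -0.065, 0.1963]
tcp_rot: [[0.135, -0.003, -0.991], [0.991, 0.001, 0.135], [0.001, -1.0, 0.003]]
force: [-5.6, 2.2, -2.5]
opening: 0.27
```

```bash
python3 st.py 598.6 -11.6; python3 avg.py; python3 -c "
from look import *
look('k',['foot_face'],cams=('scene','side'))"
```

```text
t 24.9167 pos [575.51 -65.05 196.33] ang -113.37 r 58.22 Frad 0.21 Fccw -6.0 F [-5.6   2.18 -2.5 ] op 0.27
t 25.1167 ang 246.86 cranked 135.8 Frad 0.81 Fccw -5.67 Fz -2.33 sd [0.16 0.2  0.51] z 196.26
2 [ 1.9 -0.8 -0.2]
3 [ 2.8 -1.1 -0.3]
4 [ 3.8 -1.5 -0.3]
6 [ 5.7 -2.1 -0.5]
8 [ 7.6 -2.7 -0.7]
scene foot_face [599.7, -10.8, 39.6] 0.5
side foot_face [661.1, -20.3, 25.4] 0.64
side foot_face [598.0, -15.6, 39.7] 0.45
t 25.3167 pos [575.7 -65.1 196.3] F [-5.67  1.21 -2.6 ]
```

>>> jog_arm([
  {"delta_pos":[-1.9,0.9,0.1],"turn":0,"fingers":10},
  {"delta_pos":[-3.7,1.7,0.3],"turn":0,"fingers":10},
])

```text
time_s: 25.48
position: [0.5749, -0.0647, 0.1965]
tcp_rot: [[0.135, 0.005, -0.991], [0.991, -0.001, 0.135], [-0.001, -1.0, -0.005]]
force: [2.2, -2.1, -11.9]
opening: 0.266
```

```bash
python3 st.py 598.6 -11.6; python3 avg.py
```

```text
t 25.4833 pos [574.92 -64.72 196.47] ang -114.03 r 58.16 Frad 1.03 Fccw 2.91 F [  2.24  -2.12 -11.86] op 0.266
t 25.6833 ang 245.52 cranked 134.4 Frad 0.42 Fccw 2.18 Fz -12.02 sd [0.42 0.24 0.66] z 196.51
2 [ 1.9 -0.8 -0.2]
3 [ 2.8 -1.2 -0.3]
4 [ 3.7 -1.5 -0.3]
6 [ 5.6 -2.2 -0.5]
8 [ 7.6 -2.8 -0.7]
```

>>> jog_arm([
  {"delta_pos":[1.9,-0.8,-0.1],"turn":0,"fingers":10},
  {"delta_pos":[3.7,-1.7,-0.3],"turn":0,"fingers":10},
])

```text
time_s: 25.85
position: [0.5747, -0.0647, 0.1964]
tcp_rot: [[0.135, -0.006, -0.991], [0.991, 0.003, 0.135], [0.002, -1.0, 0.006]]
force: [-6.4, 2.5, -3.9]
opening: 0.262
```

```bash
python3 st.py 598.6 -11.6; python3 avg.py
```

```text
t 25.85 pos [574.73 -64.74 196.38] ang -114.19 r 58.25 Frad 0.39 Fccw -6.87 F [-6.43  2.46 -3.85] op 0.262
t 26.05 ang 245.88 cranked 134.8 Frad -0.03 Fccw -4.79 Fz -6.65 sd [0.44 0.28 0.68] z 196.42
2 [ 1.9 -0.8 -0.2]
3 [ 2.8 -1.2 -0.3]
4 [ 3.8 -1.5 -0.3]
6 [ 5.7 -2.2 -0.5]
8 [ 7.6 -2.8 -0.7]
```

>>> jog_arm([
  {"delta_pos":[1.9,-0.8,0.0],"turn":0,"fingers":10},
  {"delta_pos":[3.8,-1.5,0.0],"turn":0,"fingers":10},
])

```text
time_s: 26.22
position: [0.5775, -0.0659, 0.1962]
tcp_rot: [[0.135, -0.007, -0.991], [0.991, 0.003, 0.135], [0.002, -1.0, 0.008]]
force: [-6.8, 2.9, -6.6]
opening: 0.268
```

```bash
python3 st.py 598.6 -11.6; python3 avg.py
```

```text
t 26.2167 pos [577.52 -65.9  196.22] ang -111.21 r 58.24 Frad -0.24 Fccw -7.38 F [-6.79  2.9  -6.65] op 0.268
t 26.4167 ang 249.19 cranked 138.1 Frad 0.02 Fccw -6.13 Fz -6.78 sd [0.25 0.02 0.61] z 196.16
2 [ 1.9 -0.7 -0.2]
3 [ 2.9 -1.  -0.3]
4 [ 3.8 -1.3 -0.3]
6 [ 5.8 -1.9 -0.5]
8 [ 7.7 -2.3 -0.7]
```

>>> jog_arm([
  {"delta_pos":[1.5,-0.5,-0.1],"turn":0,"fingers":10},
  {"delta_pos":[3.2,-1.1,-0.2],"turn":0,"fingers":10},
])

```text
time_s: 26.58
position: [0.5804, -0.0669, 0.1959]
tcp_rot: [[0.135, -0.008, -0.991], [0.991, 0.003, 0.135], [0.002, -1.0, 0.009]]
force: [-7.4, 2.5, -6.2]
opening: 0.268
```

```bash
python3 st.py 598.6 -11.6; python3 avg.py
```

```text
t 26.5833 pos [580.39 -66.91 195.93] ang -108.22 r 58.23 Frad -0.04 Fccw -7.84 F [-7.44  2.49 -6.2 ] op 0.268
t 26.7833 ang 252.15 cranked 141.1 Frad -0.45 Fccw -7.01 Fz -6.03 sd [0.35 0.67 0.11] z 195.91
2 [ 1.9 -0.6 -0.2]
3 [ 2.9 -0.9 -0.3]
4 [ 3.9 -1.1 -0.3]
6 [ 5.9 -1.6 -0.5]
8 [ 7.9 -1.9 -0.7]
```

>>> jog_arm([
  {"delta_pos":[0,0,0],"turn":0,"fingers":100},
  {"delta_pos":[0,0,0],"turn":0,"fingers":100},
  {"delta_pos":[0,0,0],"turn":0,"fingers":100},
  {"delta_pos":[0,0,0],"turn":0,"fingers":100},
  {"delta_pos":[0,0,20],"turn":0,"fingers":100},
  {"delta_pos":[0,0,50],"turn":0,"fingers":100},
  {"delta_pos":[-10,20,80],"turn":0,"fingers":100},
  {"delta_pos":[-20,30,110],"turn":0,"fingers":100},
  {"delta_pos":[-20,30,110],"turn":0,"fingers":100},
  {"delta_pos":[-20,30,110],"turn":0,"fingers":100},
])

```text
time_s: 27.62
position: [0.5654, -0.0385, 0.3097]
tcp_rot: [[0.134, 0.008, -0.991], [0.991, -0.002, 0.134], [-0.001, -1.0, -0.008]]
force: [0.3, -0.3, -0.6]
opening: 0.937
```

```bash
python3 -c "
from look import *
look('m',['fence','far_left','far_right','base','knob_grip','foot_face'])" | grep -v ', -[23]..\.\|, [34]..\.'
python3 - <<'E'
import cv2,numpy as np
im=cv2.imread("pics/m_wrist.png")
cv2.imwrite("pics/m_crop.png",cv2.resize(im[100:270,230:430],None,fx=3.5,fy=3.5,interpolation=cv2.INTER_CUBIC))
a=cv2.imread("pics/m_side.png")[170:290,260:400];b=cv2.imread("pics/m_scene.png")[150:270,210:350]
cv2.imwrite("pics/m2.png",cv2.resize(np.hstack([a,b]),None,fx=2.8,fy=2.8,interpolation=cv2.INTER_CUBIC))
E
```

```text
scene fence [659.7, -20.1, 28.1] 0.65
scene far_left [430.4, -199.1, 9.4] 0.79
scene far_left [669.5, 52.9, 22.5] 0.63
scene far_right [651.3, -87.5, 24.9] 0.86
scene far_right [769.0, -124.5, 13.3] 0.84
scene base [573.7, -4.1, 13.9] 0.94
scene knob_grip [580.5, -69.5, 193.7] 0.82
scene foot_face [597.5, -13.3, 41.6] 0.42
side fence [661.8, -19.0, 27.7] 0.64
side fence [577.8, -62.5, 198.3] 0.39
side far_left [663.3, 51.7, 22.1] 0.81
side far_right [651.1, -87.1, 26.3] 0.81
side base [570.9, -7.8, 11.2] 0.94
side knob_grip [612.3, 205.3, -4.6] 0.74
side knob_grip [578.6, -62.3, 195.8] 0.61
side foot_face [598.1, -14.6, 41.6] 0.57
wrist fence [657.4, -20.2, 26.6] 0.94
wrist far_left [580.2, -66.0, 194.6] 0.75
wrist far_left [667.3, 54.9, 25.2] 0.74
wrist far_right [771.6, -123.6, 8.7] 0.78
wrist far_right [650.8, -84.6, 18.1] 0.7
wrist far_right [575.6, -5.9, 14.4] 0.27
wrist base [575.3, -3.5, 15.0] 0.55
wrist knob_grip [580.9, -64.9, 197.3] 0.95
wrist knob_grip [458.5, 244.1, -2.1] 0.55
t 28.6667 pos [563.9 -38.4 306.6] F [0.14 0.57 0.73]
```

View pics/m_crop.png

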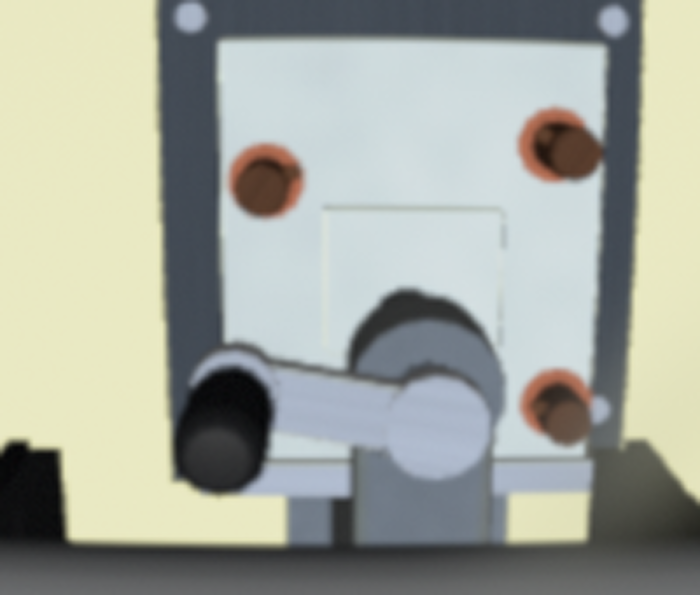

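View pics/m2.png

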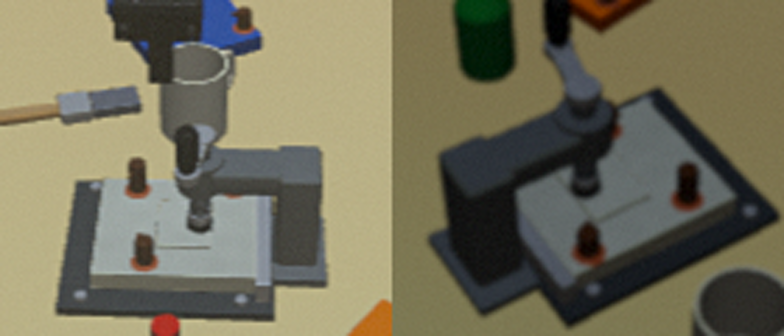

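```bash
python3 -c "
from rig import *
print(hand_in())"
```

```text
the job is handed in; nothing more can be done
None
```

I loosened the clamp, slid the base home against the fence and tightened the foot onto the plateau. I then let go and handed the job in at about 29 s of the 69 s allowed.

1. **Loosening:** I led the knob about 180° clockwise, which raised the foot about 15.7 mm. The cameras put the foot underside at about 50–53 mm, against 36 mm before.
2. **Sliding:** I pushed the base with the open fingers until it stopped dead against the fence, at about 11 N and with almost no twist on the wrist. The last pictures show its far edge along the fence with an even seam.
3. **Tightening:** I turned the knob back about 141° anticlockwise. The bite began near 126°, and I stopped with an estimated 35–40 N on the foot.
4. **Release:** The gripper is clear. The knob, seen afterwards, is where I left it, and the clamp holds with the foot on the plateau. The mug, glue bottle and brush were not touched.

**What is less certain:**
- **Grip force:** I inferred it from the drag on the knob, and crank friction blurred those readings by about ±8 N. I did not tug the base to confirm the grip.
- **Foot height:** The network's final reading was 41.6 mm. The crank turn implies about 39.4 mm with no contact, and a little higher on the plateau. The two agree only within the network's error of about 4 mm.

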